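Rock the ball feeder's seesaw gate over and feed the other tray

ROBOT

A 6-joint arm with a two-finger parallel gripper is mounted at the origin on the work surface. World frame = base frame: x ahead of the robot, y to its left, z up, the work surface at z = 0. Lengths are in mm, angles in rad, forces in N, time in s.
With the tool pointing down it reaches from about 275 to 750 mm from the base axis. Payload 10.2 kg.
Tool frame: the origin (TCP) lies at the very end of the fingers, on their centre line; the grasp point (between the pads) lies 19 mm behind it; z points along the fingers, y is the line along which they close (so a half turn about z gives the same grasp; the last joint's range is limited). The gripper opens to 85 mm and grips with 20 to 120 N. Pads are 22 mm wide; open, the fingers measure 114 mm over their backs; the gripper's body (76 mm by 85 mm) begins 54 mm behind the grasp point. The pads swing forward as they close: fully open they stand 13 mm farther back than shut.
Start: joints at [1.016, 0.313, 1.498, -0, 1.331, -0.223], TCP at [171.029, 496.367, 194.794] pointing down, gripper open.
Joint ranges: [-2.94, 2.94], [-0.97, 2.17], [0.19, 2.56], [-1.23, 4.37], [0.02, 3.11], [-2.88, 2.88]. Speed limits (rad/s): [2.39, 2.39, 3.01, 3.14, 3.14, 3.14].

INTERFACE

Orientations are given as a unit quaternion [w, x, y, z].
In Python, from rig import ctrl, optics gives the robot as it stands. The module is installed in compiled form; this text tells all that it offers.
- The arm moves only by the shell command python3 -m handwheel 'ROWS' [FORCE]. ROWS is JSON, a list that holds one entry, the list of rows, each a list of 5 numbers: the gripper command: -1 is fully open, 1 is shut, values between are in proportion, then the shift along the world's x, y, z in units of 50 mm (1.0 is 50 mm), then the turn about the world's z in units of 8 degrees (1.0 is 8 degrees). In form: [[[gripper, tx, ty, tz, twist], ...]]. A call has 1 to 10 rows; each row shifts and turns the commanded pose from where the row before left it; what a row does not reach is not made up. A row lasts 1/10 s, in which the tool goes at most 50 mm and 8.59 degrees, less where a joint would pass 70% of its speed; a pose out of reach is approached as far as the arm can. A call is refused whole if a number of a shift passes 1 or a number of a turn 1, either way. A call with a gripper value outside its range is refused whole. The fingers move at their own pace and stop on an object; FORCE is the grip in N (left out, the last holds). Time passes only in rows, so rows that do not move let the fingers close. It gives the time, the measured TCP pose, the force, the opening and the grip force at its end, in the units of the state.
- ctrl.sense(): the state, without advancing time (a new reading comes with each control period).
- optics.capture(name): name is "scene" or "top"; returns a dict with "img" (384x512x3 uint8, blue, green, red), "K" (3x3 intrinsics, pixels), "R" (3x3) and "t" (3): a world point X has camera coordinates R X + t. Camera axes: x right, y down, z forward; pixel columns grow to the right and rows downward; lengths in mm; the calibration is good to about 2 mm. A picture is of the moment at which its call begins. There is no depth.
- ctrl.finish_job(): hands the job in; it is judged then, once.
The state is a dict: "time_s": time; "joints": joint angles; "dq": joint speeds; "tau": joint torques, N m; "eef_pos": TCP position; "ee_rot": TCP orientation; "force": force on the tool from outside, world axes, zero at the start; "wrist_torque": the same for the moment, N m; "grip_width": opening from 0.0 (shut) to 1.0 (fully open); "grip_force": force on a finger pad.
Only numpy, scipy, OpenCV 4.12 (cv2) and the standard library are available. Lean on these libraries where they do the work, as an engineer would, in place of code of your own. Each camera call takes 0.05 s, during which the arm holds its last target. There are 200 camera calls.

TASK

With the fingertips, press the raised end of the ball feeder's seesaw gate down so that it rocks over to its other side, and only then push the sliding stop open so that all three waiting wooden balls roll down the other chute into its tray. Only the fingers may touch the feeder; touch none of the balls, pick nothing up, and leave the other things on the bench where they are.

Things in the scene. Friction and masses are not known exactly. Their poses are not given: they have to be found in the camera images.
- feeder: Wooden ball feeder, fixed; origin on the bench under the gate's pivot, x away from the robot up the ramp, y left, z up (feeder axes, turned a little on the bench). An open ramp, 42 mm wide, floor 140 mm up at its lip (x 24 mm), rising 0.2 to x 245 mm, leads balls towards the robot onto the middle of the gate, which rolls them to one side; beyond each end a fixed chute leads into a tray.
- gate (a joint): Seesaw gate's angle (rad), stops at +-0.22; starts against either. Positive: left (+y) end up, balls roll to the right tray; negative: the reverse. A trough 200 mm long (feeder y), 58 wide, on a pin along feeder x 100 mm up. Over-centre (steel weight, 36 mm across, above the pin on the robot's side, top 180 mm up): past level it falls over by itself and stays; about 1 N on a tab rocks it.
- left_tab (a point): Top centre of the press tab at the gate's left (+y) end: a flat wooden ear, 50 mm (x) by 44 mm (y), 5 mm thick, standing out from the gate towards the robot, at feeder x -54 mm, y about 78 mm. It is about 172 mm above the bench when that end is up and 137 mm when down.
- right_tab (a point): The same at the gate's right (-y) end, at feeder y about -78 mm.
- stop (a joint): How far the sliding stop has been pushed open (m): 0 to 4 mm at the start (closed, its blade crosses the ramp and holds the balls), 0.055 fully open against its end stop. It slides to feeder +y (left), stays where it is left, and takes 1 to 2 N.
- stop_handle (a point): Top centre of the stop's upright wooden handle, to the left of the ramp at feeder x 80 mm: 26 mm (x) by 12 mm (y), its top about 240 mm above the bench, free for 55 mm downward from there (below lie the steel blade, 5 mm thick, and its guide). The left edge of the ramp's side is 54 mm to the right of the handle's centre when closed. Pushed to feeder +y from its right face it opens the stop.
- left_tray_floor (a point): Middle of the floor of the left tray (feeder y +252 mm), 14 mm above the bench; inside 138 mm (x) by 128 mm (y), walls 50 mm high (outer one 90 mm); axes as the feeder's.
- right_tray_floor (a point): The same of the right tray (feeder y -252 mm).
- ball1_center (a point): Centre of a turned wooden ball, 36 mm across, 18 g; number 1 in the row waiting on the ramp, 1 the lowest, against the stop.
- ball2_center (a point): Centre of a turned wooden ball, 36 mm across, 18 g; number 2 in the row waiting on the ramp, 1 the lowest, against the stop.
- ball3_center (a point): Centre of a turned wooden ball, 36 mm across, 18 g; number 3 in the row waiting on the ramp, 1 the lowest, against the stop.
- mallet: Bystander, to be left alone: hammer; origin at the underside.
- screwdriver: Bystander, to be left alone: screwdriver; origin at the underside.
- jar: Bystander, to be left alone: amber glass jar, 60 mm across, 85 mm tall; origin at the underside.
- toy_body: Bystander, to be left alone: turned wooden toy body, 44 mm across, 104 mm tall; origin at the underside.
- spool: Bystander, to be left alone: cork spool, 44 mm across, 50 mm tall; origin at the underside.
- mug: Bystander, to be left alone: white mug, 76 mm across, 85 mm tall; origin at the underside.
Things that resemble listed ones, but are neither listed nor needed, are in the scene too. Leave any pink or purple look-alike of the part that bears ball2_center alone. Leave any grey look-alike of the part that bears ball3_center alone.

How it is judged:
By the outcome, as a careful person would: the job done as asked, in the order asked, and still so for the second after the job is handed in, with the robot touching nothing.
It also fails if it takes over 45 s, if anything falls off the work surface, if the arm or the gripper's body presses on something with over 40 N, if the wrist force passes 120 N, or if a joint passes its speed limit or range.

## Working session

There is one attempt and no reset: what is moved stays moved. The work goes in short steps, Python scripts to look and compute and a shell command to move; the robot and the scene stay as the last step left them, time stands still between calls to the robot, and variables do not carry over. Pictures are saved under pics/ and viewed, at most 10 in all, crops included, and the job is handed in when it is done.

```bash
mkdir -p pics
python3 - <<'E'
from rig import ctrl, optics
import cv2, numpy as np
for n in("scene","top"):
    c=optics.capture(n); cv2.imwrite(f"pics/{n}0.png",cv2.resize(c["img"],(768,576),interpolation=cv2.INTER_CUBIC)); 
    np.savez(f"{n}0.npz",**c); print(n,(-c["R"].T@c["t"]).round(), c["R"][2].round(2), c["K"][0,0])
s=ctrl.sense();print(s["time_s"],s["eef_pos"],s["ee_rot"],s["force"])
E
```

```text
scene [1034. -439.  831.] [-0.48  0.54 -0.7 ] 395.17111891739086
top [ 420.   75. 1181.] [ 0.14 -0.02 -0.99] 431.6567868622105
0.1 [170.91203616 496.12616915 194.29620081] [-2.28520710e-04  1.65185023e-01  9.86262426e-01 -5.32658055e-04] [0.39028408 0.30607072 0.68380017]
```

View pics/scene0.png

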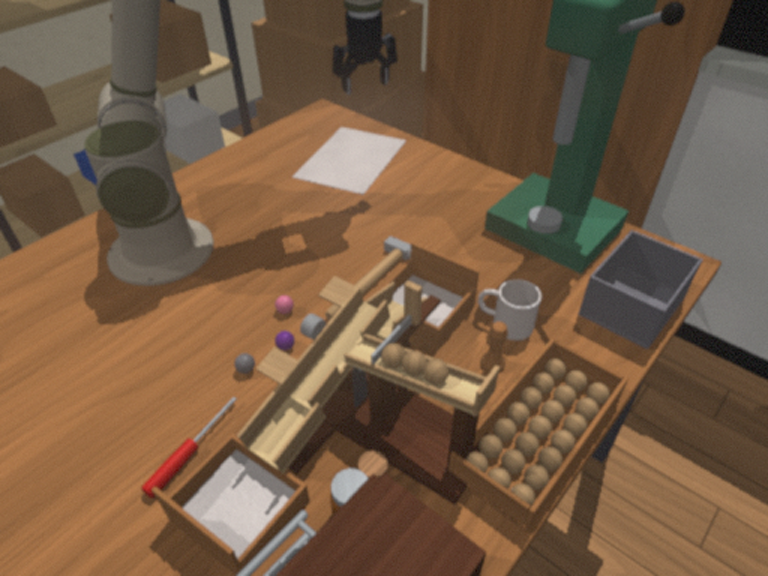

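View pics/top0.png

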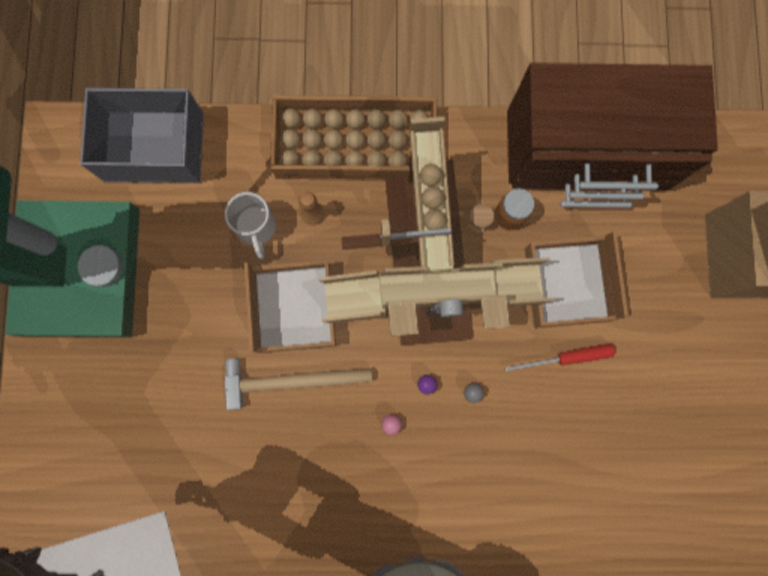

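The scene picture shows the feeder with tabs near (340,292) and (278,367), handle at (412,300) and balls at (393–437,355–372). In the top picture the tabs are at (403,318) and (495,311), the weight is at (450,306), the handle at (386,230) and the tray floors at about (293,308) and (572,283). I'll measure from these and make a zoomed crop.

```bash
cat > h.py <<'E'
import numpy as np, cv2
from rig import optics
def load(n): return dict(np.load(n))
def plane(c,px,z):
    o=-c["R"].T@c["t"]; d=c["R"].T@np.linalg.solve(c["K"],[px[0],px[1],1.]); return o+d*(z-o[2])/d[2]
def proj(c,X):
    p=c["K"]@(c["R"]@np.asarray(X,float)+c["t"]); return p[:2]/p[2]
def tri(c1,p1,c2,p2):
    P=[c["K"]@np.c_[c["R"],c["t"]] for c in(c1,c2)]
    X=cv2.triangulatePoints(P[0],P[1],np.array(p1,float).reshape(2,1),np.array(p2,float).reshape(2,1)); return (X[:3]/X[3]).ravel()
def frame(o,yaw):
    c,s=np.cos(yaw),np.sin(yaw); return lambda x,y,z: np.array([o[0]+c*x-s*y,o[1]+s*x+c*y,z])
E
python3 - <<'E'
from h import *
t=load("top0.npz"); s=load("scene0.npz"); k=1.5
print("tri L",tri(t,(403/k,318/k),s,(340/k,292/k)).round(),"R",tri(t,(495/k,311/k),s,(278/k,367/k)).round())
print("handle",tri(t,(386/k,230/k),s,(412/k,286/k)).round(), plane(t,(386/k,230/k),240).round())
for z in(137,172): print(z,plane(t,(403/k,318/k),z).round(),plane(t,(495/k,311/k),z).round())
print("trays",plane(t,(293/k,308/k),14).round(),plane(t,(572/k,283/k),14).round())
print("balls",[plane(t,(a/k,b/k),170).round() for a,b in((434,218),(432,197),(432,175))])
for n,c,x0,y0,w,h,f in(("topc",t,210,130,160,110,5),("scc",s,150,150,190,140,4)):
    cv2.imwrite(f"pics/{n}.png",cv2.resize(c["img"][y0:y0+h,x0:x0+w],None,fx=f,fy=f,interpolation=cv2.INTER_CUBIC))
E
```

```text
tri L [523.  35. 169.] R [ 538. -117.  133.]
handle [647.  63. 237.] [646.  63. 240.]
137 [525.  33. 137.] [ 537. -117.  137.]
172 [522.  35. 172.] [ 534. -110.  172.]
trays [554. 228.  14.] [ 604. -282.   14.]
balls [array([683., -15., 170.]), array([718., -12., 170.]), array([755., -12., 170.])]
```

View pics/topc.png

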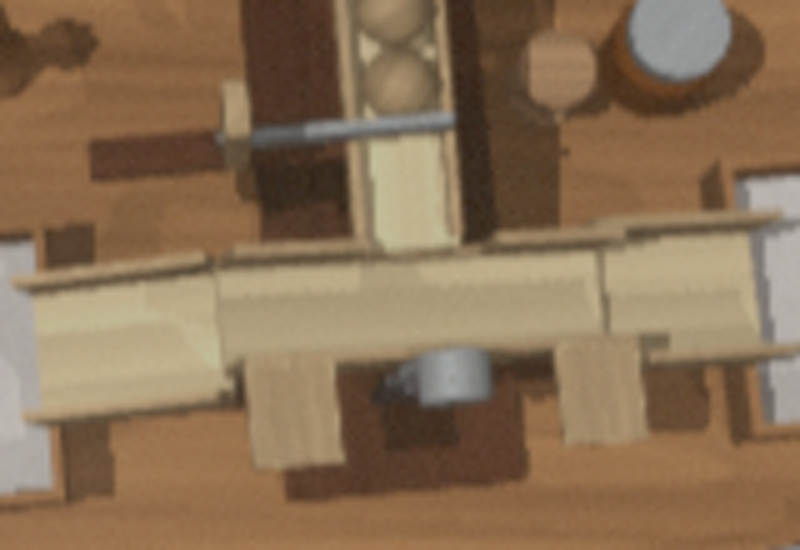

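View pics/scc.png

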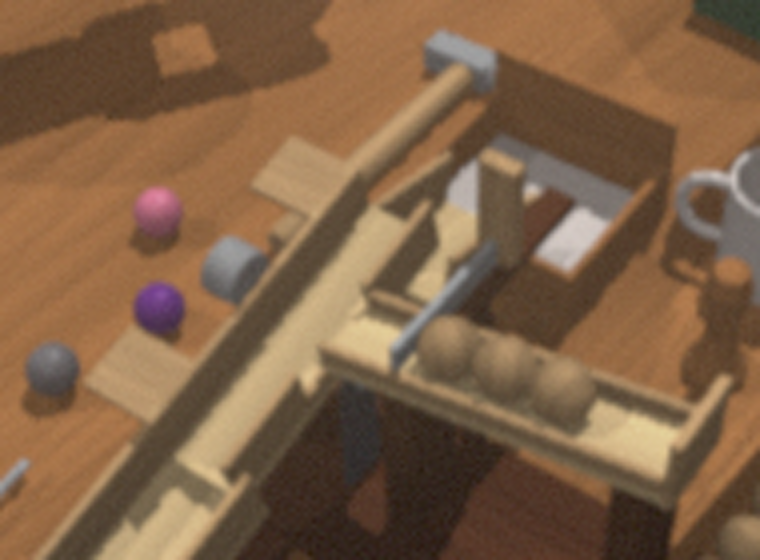

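The left tab is up (z≈169) and the right is down (≈133), so the gate is at +0.22 and the left tab is the one to press. All points fit a frame with its origin at about (579,-27) and yaw≈0.095. I'll move above the left tab with the gripper shut.

```bash
python3 -m handwheel '[[[1,0.35,-0.45,0.12,0.15],[1,0.35,-0.45,0.12,0.15],[1,0.35,-0.45,0.12,0.15],[1,0.35,-0.45,0.12,0.15],[1,0.35,-0.45,0.12,0.15],[1,0.35,-0.45,0.12,0.15],[1,0.35,-0.45,0.12,0.15],[1,0.35,-0.45,0.12,0.15],[1,0.35,-0.45,0.12,0.15],[1,0.35,-0.45,0.12,0.15]]]' && python3 -m handwheel '[[[1,0.35,-0.45,0,0.15],[1,0.35,-0.45,0,0.15],[1,0.35,-0.45,0,0.15],[1,0.35,-0.45,0,0.15],[1,0.35,-0.45,0,0.15],[1,0.35,-0.45,0,0.15],[1,0.35,-0.45,0,0.15],[1,0.35,-0.45,0,0.15],[1,0.35,-0.45,0,0.15],[1,0,0,0,0.15]]]'
python3 - <<'E'
from h import *
t=optics.capture("top"); np.savez("top1.npz",**t); s=optics.capture("scene")
a=cv2.resize(t["img"][130:240,200:360],None,fx=3.5,fy=3.5); b=cv2.resize(s["img"][90:290,130:330],None,fx=2,fy=2)
o=np.zeros((800,560,3),np.uint8)[:600]; 
b=b[:]; v=np.zeros((400,800,3),np.uint8); v[:385,:400]=cv2.resize(a,(400,275)).repeat(1,0)[:0].size and 0 or 0
v[:275,:400]=cv2.resize(a,(400,275)); v[:400,400:]=b
cv2.imwrite("pics/above.png",v)
E
```

```text
time_s: 1.1
eef_pos: [346.5, 270.3, 254.8]
ee_rot: [-0.0, 0.061, 0.998, -0.0]
force: [-0.3, 0.9, -0.7]
grip_width: -0.002
grip_force: 0.0
time_s: 2.1
eef_pos: [504.6, 66.6, 253.9]
ee_rot: [-0.001, -0.043, 0.999, -0.0]
force: [-0.1, 0.5, -0.6]
grip_width: 0.002
grip_force: 0.0
```

View pics/above.png

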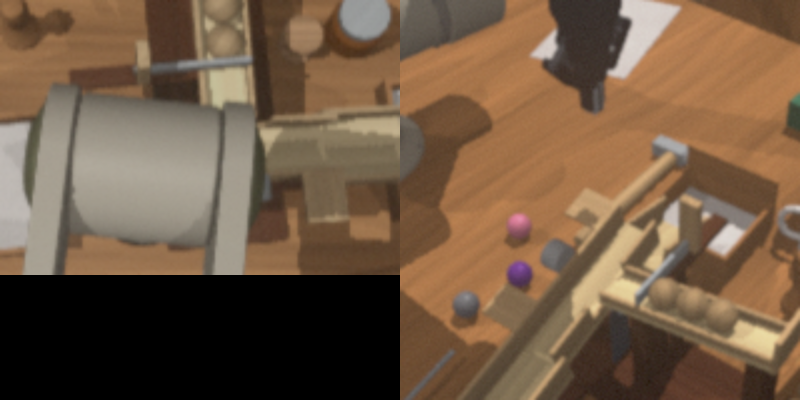

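The arm hides the gate in the top view. In the scene view the shut fingertips are at crop (597,110), clear above the left tab, and the feeder is untouched. I'll shift to the tab and press down.

```bash
python3 -m handwheel '[[[1,0.11,-0.26,0,0],[1,0.11,-0.26,0,0],[1,0,0,-0.4,0],[1,0,0,-0.4,0],[1,0,0,-0.4,0],[1,0,0,-0.2,0],[1,0,0,-0.1,0],[1,0,0,0,0]]]' && python3 -m handwheel '[[[1,0,0,-0.1,0],[1,0,0,-0.1,0],[1,0,0,-0.1,0],[1,0,0,-0.1,0],[1,0,0,-0.1,0],[1,0,0,-0.1,0],[1,0,0,-0.1,0],[1,0,0,-0.05,0],[1,0,0,0,0]]]'
python3 - <<'E'
from h import *
s=optics.capture("scene")
cv2.imwrite("pics/press.png",cv2.resize(s["img"][110:270,130:330],None,fx=3,fy=3))
E
```

```text
time_s: 3.0
eef_pos: [514.6, 42.7, 179.9]
ee_rot: [-0.0, -0.043, 0.999, -0.0]
force: [0.2, 0.7, -0.1]
grip_width: -0.002
grip_force: 0.0
time_s: 3.9
eef_pos: [514.4, 42.9, 141.9]
ee_rot: [-0.0, -0.044, 0.999, 0.0]
force: [0.3, -0.1, 0.7]
grip_width: -0.001
grip_force: 0.0
```

View pics/press.png

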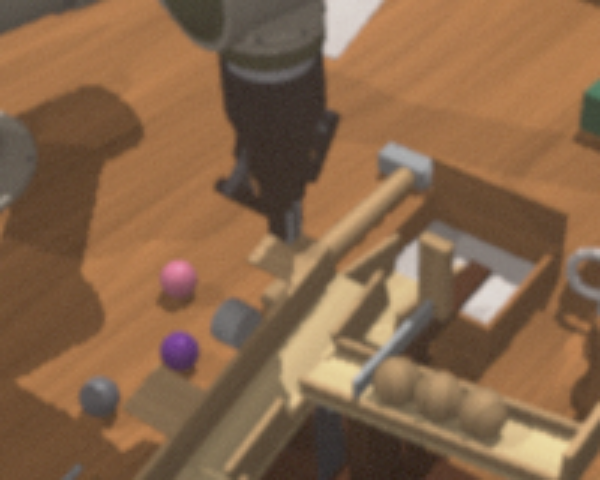

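The gate has gone over: the tip is at z 142, below level, with its reading back at nearly zero force. I'll lift and move towards the handle's right side, staying high, then check the tabs.

```bash
python3 -m handwheel '[[[1,0,0,0.6,0],[1,0,0,0.6,0],[1,0,0,0.6,0],[1,0,0,0.6,0],[1,0,0,0.6,0],[1,0.4,-0.03,0,0],[1,0.4,-0.03,0,0],[1,0.4,-0.03,0,0],[1,0.4,-0.03,0,0],[1,0,0,0,0]]]'
python3 - <<'E'
from h import *
t=load("top0.npz"); s=optics.capture("scene"); t1=optics.capture("top")
F=frame((579,-27),.095)
for sg in(1,-1):
  for z,y in((172,66),(137,88)): print(sg,z,"top",proj(t,F(-54,sg*y,z)).round(),"scene",(((proj(s,F(-54,sg*y,z))-[130,110])*3).round()))
v=np.zeros((480,800,3),np.uint8); v[:,:500]=cv2.resize(s["img"][110:270,130:297],(500,480)); v[:300,500:]=cv2.resize(t1["img"][140:240,240:340],(300,300))
cv2.imwrite("pics/lift.png",v)
E
```

```text
time_s: 4.95
eef_pos: [595.8, 36.5, 291.4]
ee_rot: [-0.0, -0.043, 0.999, 0.0]
force: [-0.4, -0.4, -1.0]
grip_width: 0.0
grip_force: 0.0
1 172 top [269. 213.] scene [284. 250.]
1 137 top [259. 215.] scene [303. 266.]
-1 172 top [325. 208.] scene [173. 351.]
-1 137 top [331. 209.] scene [160. 400.]
```

View pics/lift.png

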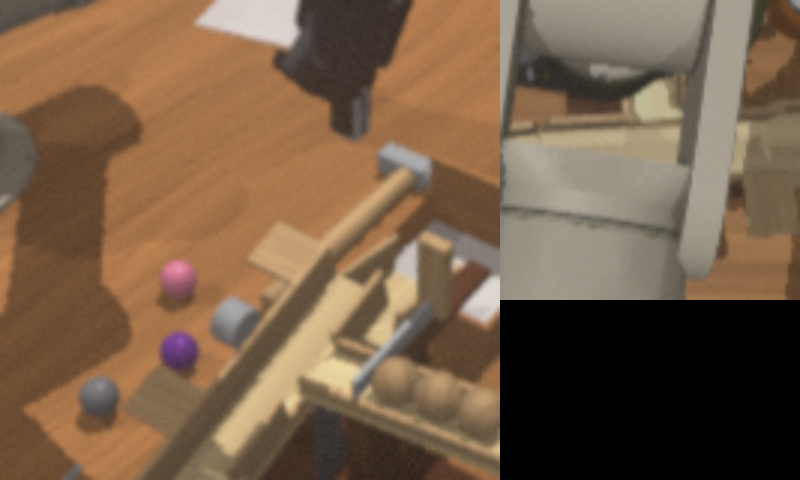

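The left tab's centre is at (283,250) and the weight at (235,320), which match the *up* positions, so the gate did not flip. I'll find out where the finger actually was relative to the tab.

Run:
```python
from h import *
t=load("top0.npz"); s=load("scene0.npz")
f=lambda p:((p-np.array([130,110]))*3).round()
print("tip at press, press.png px:",f(proj(s,[514.4,42.9,141.9])),"at z172",f(proj(s,[514.4,42.9,172])))
# lift.png tip: expected for current pose
p=f(proj(s,[595.8,36.5,291.4])); print("lift tip",p*[500/501,1])
# tab corners: top crop(5x @210,130): robot-side left/right, far left/right ; scene lift.png (3x @130,110)
T={'nl':(255,467),'nr':(343,462),'fl':(247,358),'fr':(335,356)}
S={'nl':(278,223),'nr':(248,256)}
for k in S: print(k,tri(t,np.array(T[k])/5+[210,130],s,np.array(S[k])/3+[130,110]).round(1))
for k in T: print(k,[plane(t,np.array(T[k])/5+[210,130],z).round() for z in(137,172)])
im=cv2.imread("pics/press.png"); im2=cv2.imread("pics/lift.png")[:, :500]
cv2.imwrite("pics/cmp.png",np.hstack([cv2.resize(im[190:350,200:360],(400,400)),cv2.resize(im2[190:350,200:360],(400,400))]))
```

```text
tip at press, press.png px: [290. 268.] at z172 [288. 242.]
lift tip [353.29341317 174.        ]
nl [494.4  52.5 174.3]
nr [498.1  11.7 168.6]
nl [array([497.,  52., 137.]), array([495.,  53., 172.])]
nr [array([500.,   9., 137.]), array([497.,  11., 172.])]
fl [array([550.,  56., 137.]), array([546.,  56., 172.])]
fr [array([552.,  13., 137.]), array([547.,  15., 172.])]
```

View pics/cmp.png

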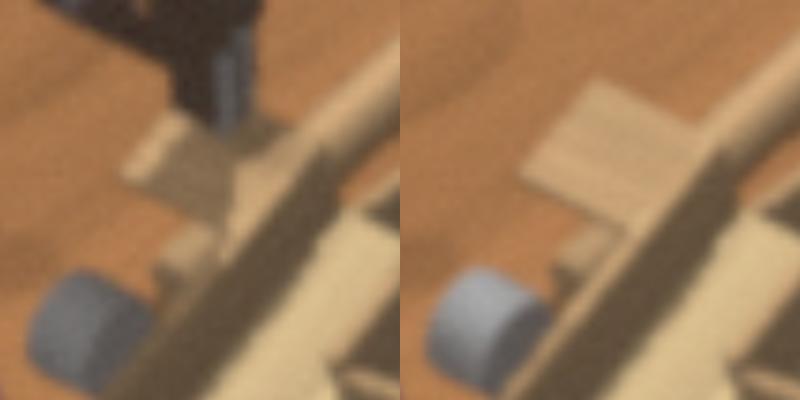

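Run:
```python
from h import *
s=load("scene0.npz")
from scipy.optimize import brentq
for n,X,px in(("start",[170.9,496.1,194.3],(245,58)),("above",[504.6,66.6,253.9],(228.5,145)),("press",[514.4,42.9,141.9],(130+290/3,110+240/3)),("lift",[595.8,36.5,291.4],(130+350/3,110+135/3))):
    z=brentq(lambda z:proj(s,[X[0],X[1],z])[1]-px[1],-100,600)
    print(n,px,proj(s,X).round(1),"z by row",round(z),"TCP z",X[2])
```

```text
start (245, 58) [244.5  72.7] z by row 247 TCP z 194.3
above (228.5, 145) [227.7 157.9] z by row 291 TCP z 253.9
press (226.66666666666669, 190.0) [226.7 199.4] z by row 174 TCP z 141.9
lift (246.66666666666669, 155.0) [247.9 168. ] z by row 326 TCP z 291.4
```

The visible fingertip is consistently about 33 mm higher than the reported TCP (174 against 142 at the press), so the fingers only reached the tab's surface. I'll allow for that offset and press again, deeper.

```bash
python3 -m handwheel '[[[1,-0.4,0.03,0,0],[1,-0.4,0.03,0,0],[1,-0.4,0.03,0,0],[1,-0.4,0.03,0,0],[1,0,0,-0.6,0],[1,0,0,-0.6,0],[1,0,0,-0.6,0],[1,0,0,-0.6,0],[1,0,0,-0.4,0],[1,0,0,0,0]]]' && python3 -m handwheel '[[[1,0,0,-0.1,0],[1,0,0,-0.1,0],[1,0,0,-0.1,0],[1,0,0,0,0]]]' && python3 -m handwheel '[[[1,0,0,-0.1,0],[1,0,0,-0.1,0],[1,0,0,-0.1,0],[1,0,0,0,0]]]'
python3 - <<'E'
from h import *
s=optics.capture("scene")
v=cv2.resize(s["img"][150:230,170:270],None,fx=5,fy=5); cv2.imwrite("pics/press2.png",v)
E
```

```text
time_s: 6.05
eef_pos: [512.7, 43.2, 150.6]
ee_rot: [-0.002, -0.044, 0.999, 0.0]
force: [0.6, -0.1, 0.8]
grip_width: -0.001
grip_force: 0.0
time_s: 6.45
eef_pos: [514.4, 42.9, 137.1]
ee_rot: [-0.0, -0.044, 0.999, -0.0]
force: [-0.3, -1.0, 0.2]
grip_width: -0.003
grip_force: 0.1
time_s: 6.85
eef_pos: [514.1, 42.9, 121.4]
ee_rot: [-0.001, -0.044, 0.999, 0.0]
force: [-0.2, 0.1, -1.3]
grip_width: 0.001
grip_force: 0.0
```

View pics/press2.png

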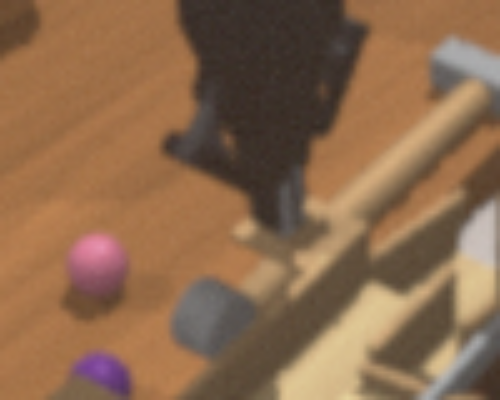

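The tab now moves with the fingertip: it is at (285,235), the weight has shifted left to (213,315), and the right tab is rising at (75,385) over the purple ball. I'll press a little further, then lift and check with automatic weight and tab positions.

```bash
python3 -m handwheel '[[[1,0,0,-0.1,0],[1,0,0,-0.1,0],[1,0,0,-0.1,0],[1,0,0,0,0],[1,0,0,0,0]]]' && python3 -m handwheel '[[[1,0,0,0.6,0],[1,0,0,0.6,0],[1,0,0,0.6,0],[1,0,0,0.6,0],[1,0,0,0.6,0],[1,0,0,0.4,0],[1,0,0,0,0]]]'
python3 - <<'E'
from h import *
s=optics.capture("scene")
v=cv2.resize(s["img"][110:270,130:330],None,fx=3,fy=3); cv2.imwrite("pics/lift2.png",v)
E
```

```text
time_s: 7.4
eef_pos: [514.5, 42.9, 107.2]
ee_rot: [-0.0, -0.044, 0.999, 0.0]
force: [-0.1, -0.1, 0.4]
grip_width: -0.0
grip_force: 0.0
time_s: 8.1
eef_pos: [515.5, 42.7, 280.1]
ee_rot: [0.003, -0.044, 0.999, -0.001]
force: [-0.5, -1.2, 0.5]
grip_width: 0.0
grip_force: 0.0
```

View pics/lift2.png

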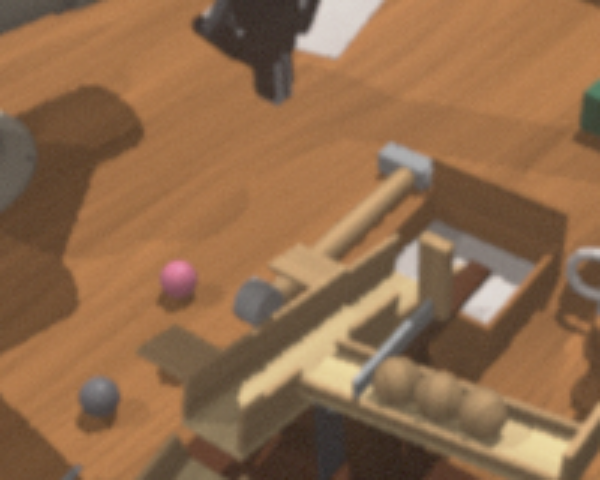

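The gate is over. The left tab is at (305,267), where the down position was predicted, and the right tab is up at (178,350). The balls still wait at (395–480,380–412). All ten views are used, so I'll check by numbers from here. Next I go to the right of the handle, aiming at about (650,31) with the real tip near z 210.

```bash
python3 -m handwheel '[[[1,0.54,-0.05,0,0],[1,0.54,-0.05,0,0],[1,0.54,-0.05,0,0],[1,0.54,-0.05,0,0],[1,0.54,-0.05,0,0],[1,0,0,0,0],[1,0,0,0,0]]]'
python3 - <<'E'
from h import *
from rig import ctrl
s=optics.capture("scene"); s0=load("scene0.npz"); p=ctrl.sense()["eef_pos"]
# tip: lowest row of changed dark pixels near projected column
d=cv2.absdiff(cv2.GaussianBlur(s["img"],(3,3),0),cv2.GaussianBlur(s0["img"],(3,3),0)).max(2)
c,r=proj(s,p); print("TCP",p.round(1),"proj",c.round(1),r.round(1),"tip+33 proj",proj(s,p+[0,0,33]).round(1))
sub=(d>45); sub[int(r)+3:]=0; sub[:int(r)-40]=0; sub[:,:int(c)-25]=0; sub[:,int(c)+25:]=0
for y in range(int(r)-28,int(r)+3,2):
    x=np.where(sub[y])[0]; print(y,(x.min(),x.max(),len(x)) if len(x) else None)
E
```

```text
time_s: 8.85
eef_pos: [649.2, 30.4, 275.5]
ee_rot: [-0.001, -0.044, 0.999, 0.0]
force: [-0.2, 0.6, 0.3]
grip_width: -0.004
grip_force: 0.0
TCP [648.9  30.5 276.4] proj 265.3 185.5 tip+33 proj [265.4 173.4]
157 (np.int64(248), np.int64(272), 25)
159 (np.int64(251), np.int64(271), 21)
161 (np.int64(255), np.int64(271), 17)
163 (np.int64(259), np.int64(271), 13)
165 (np.int64(261), np.int64(271), 11)
167 (np.int64(260), np.int64(266), 7)
169 (np.int64(259), np.int64(266), 8)
171 (np.int64(259), np.int64(265), 7)
173 (np.int64(263), np.int64(263), 1)
175 None
177 None
179 None
181 None
183 None
185 None
187 None
```

The tip is at row ≈173, which confirms the 33 mm offset, and its columns are centred on the TCP. I'll descend and then push along feeder +y.

```bash
python3 -m handwheel '[[[1,0,0,-0.5,0],[1,0,0,-0.5,0],[1,0,0,-0.4,0],[1,0,0,-0.3,0],[1,0,0,-0.26,0],[1,0,0,0,0]]]' && python3 -m handwheel '[[[1,-0.02,0.2,0,0],[1,-0.03,0.3,0,0],[1,-0.03,0.3,0,0],[1,-0.03,0.3,0,0],[1,0,0,0,0]]]'
python3 - <<'E'
from h import *
s=optics.capture("scene"); F=frame((579,-27),.095); s0=load("scene0.npz")
np.savez("scene_p.npz",**s)
for y in(82,112,137): print(y,proj(s,F(80,y,225)).round(1))
d=cv2.absdiff(s["img"],s0["img"]).max(2)>40
for y in range(196,216,3): print(y,''.join('#' if v else '.' for v in d[y,230:330]))
E
```

```text
time_s: 9.5
eef_pos: [648.4, 30.6, 177.9]
ee_rot: [-0.001, -0.044, 0.999, 0.0]
force: [0.2, 0.3, -0.4]
grip_width: -0.0
grip_force: 0.0
time_s: 10.0
eef_pos: [643.8, 88.1, 179.7]
ee_rot: [0.0, -0.045, 0.999, 0.0]
force: [0.5, 0.6, 0.2]
grip_width: -0.001
grip_force: 0.0
82 [275.  195.6]
112 [282.3 188. ]
137 [288.2 181.9]
196 ......#####............................###########.#####............................................
199 ....##########.........................###########.###..............................................
202 .##########..###........###............###########.#................................................
205 ..######..##############..###..........########.....................................................
208 ####....#############.########.........####.........................................................
211 ......############..#########.###...................................................................
214 ...#########....##########.#####....................................................................
```

```bash
python3 -m handwheel '[[[1,-0.01,0.12,0,0],[1,0,0.04,0,0],[1,0,0,0,0]]]'; python3 -m handwheel '[[[1,0,0.04,0,0],[1,0,0,0,0]]]'; python3 -m handwheel '[[[1,0,0.04,0,0],[1,0,0,0,0]]]';  python3 -m handwheel '[[[1,0,0.04,0,0],[1,0,0,0,0]]]'
python3 - <<'E'
from h import *
s=optics.capture("scene"); F=frame((579,-27),.095)
# ball-like colour check at the ball positions and wood in the left tray
im=s["img"]; 
s0=load("scene0.npz")["img"]
for a,b in((393,355),(415,363),(437,372)):
    x,y=int(a/1.5),int(b/1.5); print((x,y),s0[y-2:y+3,x-2:x+3].mean((0,1)).round(),im[y-2:y+3,x-2:x+3].mean((0,1)).round())
E
```

```text
time_s: 10.35
eef_pos: [643.5, 93.4, 179.2]
ee_rot: [-0.0, -0.043, 0.999, 0.0]
force: [-0.4, -0.2, -0.5]
grip_width: 0.001
grip_force: 0.0
time_s: 10.55
eef_pos: [643.5, 95.3, 179.2]
ee_rot: [-0.0, -0.043, 0.999, -0.0]
force: [-0.7, -0.1, 0.4]
grip_width: 0.0
grip_force: 0.2
time_s: 10.75
eef_pos: [643.5, 97.5, 179.2]
ee_rot: [-0.0, -0.044, 0.999, 0.0]
force: [0.1, 0.0, -0.4]
grip_width: 0.005
grip_force: 0.3
time_s: 10.95
eef_pos: [643.5, 98.5, 179.3]
ee_rot: [-0.0, -0.043, 0.999, -0.001]
force: [-1.0, -5.6, 0.5]
grip_width: 0.0
grip_force: 2.5
(262, 236) [ 90. 123. 150.] [ 91. 120. 139.]
(276, 242) [ 86. 116. 142.] [ 96. 127. 146.]
(291, 248) [ 83. 112. 137.] [138. 184. 204.]
```

The force jumped to 5.6 N, so the end stop is reached and the stop is fully open. I'll back off, lift and wait for the balls.

```bash
python3 -m handwheel '[[[1,0.01,-0.1,0,0],[1,0,-0.06,0,0],[1,0,0,0.5,0],[1,0,0,0.6,0],[1,0,0,0.6,0],[1,0,0,0.6,0],[1,-0.5,0.2,0.2,0],[1,-0.5,0.2,0,0],[1,-0.5,0.2,0,0],[1,-0.5,0.2,0,0]]]' && python3 -m handwheel '[[[1,-0.5,0.3,0,0],[1,-0.5,0.3,0,0],[1,-0.5,0.3,0,0],[1,-0.5,0.3,0,0],[1,-0.5,0.4,0,0],[1,-0.5,0.4,0,0],[1,-0.5,0.4,0,0],[1,0,0.4,0,0],[1,0,0.4,0,0],[1,0,0,0,0]]]'
python3 - <<'E'
from h import *
F=frame((579,-27),.095); k=1.5
for n in("scene","top"):
    c=optics.capture(n); c0=load(n+"0.npz"); np.savez(n+"_f.npz",**c)
    for nm,y in(("L",252),("R",-252)):
        q=np.array([proj(c,F(x,y+d,14)) for x,d in((-66,-60),(66,-60),(66,60),(-66,60))]).astype(np.int32)
        m=np.zeros(c["img"].shape[:2],np.uint8); cv2.fillPoly(m,[q],255)
        for tag,im in(("before",c0["img"]),("now",c["img"])):
            h=cv2.cvtColor(im,cv2.COLOR_BGR2HSV); b=((h[...,1]>60)&(m>0)).astype(np.uint8)
            b=cv2.morphologyEx(b,cv2.MORPH_OPEN,np.ones((3,3),np.uint8))
            N,_,st,ce=cv2.connectedComponentsWithStats(b); print(n,nm,tag,[(int(st[i,4]),ce[i].round().tolist()) for i in range(1,N) if st[i,4]>15])
t=load("top_f.npz"); t0=load("top0.npz")
for a,b in((434,218),(432,197),(432,175)):
    x,y=int(a/k),int(b/k); print("ramp",t0["img"][y-1:y+2,x-1:x+2].mean((0,1)).round(),t["img"][y-1:y+2,x-1:x+2].mean((0,1)).round())
E
```

```text
time_s: 12.0
eef_pos: [543.0, 131.8, 304.4]
ee_rot: [0.0, -0.044, 0.999, 0.0]
force: [1.1, 0.2, -0.3]
grip_width: 0.001
grip_force: 0.0
time_s: 13.0
eef_pos: [368.7, 292.9, 304.3]
ee_rot: [0.0, -0.045, 0.999, 0.0]
force: [0.1, -0.5, 0.2]
grip_width: 0.001
grip_force: 0.0
scene L before [(821, [279.0, 206.0])]
scene L now [(726, [281.0, 206.0])]
scene R before [(729, [157.0, 355.0])]
scene R now [(727, [157.0, 356.0])]
top L before []
top L now [(361, [192.0, 206.0])]
top R before [(114, [359.0, 186.0])]
top R now [(111, [359.0, 187.0])]
ramp [106. 139. 163.] [146. 182. 196.]
ramp [106. 138. 163.] [147. 183. 197.]
ramp [100. 132. 156.] [144. 180. 196.]
```

```bash
python3 -m handwheel '[[[1,0,0,0,0],[1,0,0,0,0],[1,0,0,0,0],[1,0,0,0,0],[1,0,0,0,0]]]' >/dev/null
python3 - <<'E'
from h import *
t=optics.capture("top"); t0=load("top0.npz")
roi=t["img"][165:245,160:230]; h=cv2.cvtColor(roi,cv2.COLOR_BGR2HSV)
for y in range(8,72,2): print(''.join('#' if v>60 else '.' for v in h[y,:,1]))
g=cv2.resize(cv2.cvtColor(roi,cv2.COLOR_BGR2GRAY),None,fx=4,fy=4,interpolation=cv2.INTER_CUBIC)
c=cv2.HoughCircles(g,cv2.HOUGH_GRADIENT,1,35,param1=80,param2=18,minRadius=22,maxRadius=33)
if c is not None:
    for x,y,r in c[0]: print("circle px",160+x/4,165+y/4,r/4,plane(t,(160+x/4,165+y/4),32).round())
d=cv2.absdiff(t["img"],t0["img"]).max(2)>45; d=cv2.morphologyEx(d.astype(np.uint8),cv2.MORPH_OPEN,np.ones((3,3),np.uint8))
N,_,st,ce=cv2.connectedComponentsWithStats(d); print([(st[i].tolist()) for i in range(1,N) if st[i,4]>12])
F=frame((579,-27),.095)
print("up R tab",proj(t,F(-54,-66,172)),"down L",proj(t,F(-54,88,137)),"weight L",proj(t,F(-45,12,170)), "handle open",proj(t,F(80,137,240)))
E
```

```text
######################################################################
######################################################################
######################################################################
########################################.................#############
########################.................................#############
###########..............................................#############
###########...........................................################
###########...........................................################
###########..............................................#############
###########..............................................#############
############..............................................#########.#.
############..............................................##.##.#.####
############..............................................############
############................................##............############
############.................#####......##########........############
#############.########....#########
[... 1188 characters left out ...]
49, 608], [231, 149, 3, 6, 18], [247, 156, 7, 4, 23], [303, 175, 6, 3, 18], [322, 178, 8, 3, 24], [332, 182, 6, 15, 66], [186, 199, 29, 14, 322], [282, 201, 12, 11, 112], [296, 200, 12, 10, 110], [313, 200, 9, 17, 120], [173, 203, 5, 5, 22], [333, 202, 6, 14, 72], [267, 204, 12, 19, 189], [250, 208, 10, 6, 45], [243, 235, 139, 149, 6365], [23, 245, 147, 135, 10214], [234, 250, 7, 3, 21], [280, 254, 5, 4, 18], [263, 269, 4, 5, 17], [255, 279, 8, 9, 59], [157, 297, 156, 87, 5597], [0, 365, 51, 19, 535], [120, 376, 5, 5, 22], [155, 379, 10, 5, 40]]
up R tab [324.81259984 208.14895298] down L [259.4891925  215.30750486] weight L [291.47639685 207.37524726] handle open [233.03606385 153.33409417]
```

The three balls lie side by side in the left tray and the ramp is empty. The gate reads left-down and the handle is at its open place. The remaining image differences fit the arm and its shadow. I'll wait briefly and hand the job in.

```bash
python3 -m handwheel '[[[1,0,0,0,0],[1,0,0,0,0],[1,0,0,0,0],[1,0,0,0,0],[1,0,0,0,0],[1,0,0,0,0],[1,0,0,0,0],[1,0,0,0,0]]]' >/dev/null; python3 -c "
from rig import ctrl
print(ctrl.finish_job())"
```

```text
the job is handed in; nothing more can be done
None
```

I pressed the gate over to the left and then pushed the stop fully open; all three balls are in the left tray, and the job is handed in (first press fell about 33 mm short, so I repeated it).

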